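# Clamp a casting mould in the cam clamp

### The job

Stand the blue casting mould between the two jaws of the grey cam clamp and let go of it, then crank the red handle counterclockwise (seen from above) until the follower roller has ridden over the cam's ridge and rests in the cam's flat, so that the mould stays clamped when you let go. Feel for the flat: turn gently, do not drive the cam hard against its stop pin, do not tip the mould, and leave everything else on the bench where it is.

Things in the scene. Friction and masses are not known exactly. Their poses are not given: they have to be found in the camera images.
- clamp: Bench cam clamp, bolted down. Grey base plate 150 (x) x 285 (y) x 12 mm; origin under it on the bench, y axis along the clamping direction from cam to fixed jaw, z up. Along y: camshaft at -95, roller follower, sliding blue jaw, space for the mould, fixed blue jaw (60 wide in x, top at 48 mm, face at +100). All but shaft, crank and handle is lower than 58 mm
- nest (a point): middle of the space between the jaws, 34.5 mm above the bench: where the mould's mid-height centre sits when it stands on the base plate (top at 12 mm). The open jaws are 85 mm apart, so the 80 mm mould has 2.5 mm free at each end. The sides (x) are open: the mould can be held by its two 80 mm long faces
- blue_mould_mid (a point): centre, half-way up, of the light-blue mould block: 55 (x) x 80 (y) x 45 (z) mm, 0.2 to 0.45 kg, stands upright on the bench, dark seam across its middle. Its y axis goes along the clamp's y axis, either way round; hold it across x
- blue_mould: the same light-blue block; origin at the centre of its underside, z up
- cam_axis (a point): point on the vertical camshaft axis, 85 mm above the bench. The brass cam is set on the shaft at an unknown angle, new each time, so the crank's direction does not tell where the flat is: it is 1.4 to 4.2 rad of counterclockwise turning from the start. First the cam is round and turns almost freely, then it rises for 1 rad, then come the ridge and the flat (yellow mark on the cam)
- grip (a point): centre of the black crank handle: upright sleeve 22 mm in diameter and 56 mm tall (from 62 to 118 mm above the bench) that spins freely on its pin, so the gripper need not turn; it travels on a circle of 65 mm radius about cam_axis, 90 mm above the bench
- crank: red crank arm; origin on the camshaft axis 50 mm above the bench, x axis along the arm to the handle. On the rise it pushes back with up to 8 to 12 N at the handle; over the ridge this drops to nothing, then the crank is pulled onward by a few N. The flat's centre is 0.3 rad past the ridge. Let go in the flat, it settles at the centre; let go on the rise, it is pushed back open
- jaw: sliding blue jaw, 56 wide, 16 thick, top at 47 mm; origin at its centre 28 mm above the bench. A stiff spring sits between it and the follower: once it touches the mould it stands still although the cam goes on. In the flat the spring presses the mould with about 20 N, on the ridge with about 26 N
- stop_pin: red pin, 8 mm thick, 12 mm tall, on the base plate, 47 mm from the camshaft axis. An orange tab under the cam meets it 0.15 rad past the flat's centre (0.45 rad past the ridge). It bends if pushed with more than 25 N: about 20 N at the handle
- white_mould: bystander: off-white mould block of the same size; origin under its centre
- jar: bystander: green glass jar with yellow lid, 68 mm wide, 105 mm tall; origin under its centre
- red_cup: bystander: red cup, 76 mm wide, 95 mm tall; origin under its centre
- white_cup: bystander: white mixing cup, 90 mm wide, 75 mm tall; origin under its centre
- mug: bystander: white mug, 80 mm wide, 90 mm tall; origin under its centre
- screwdriver: bystander: yellow screwdriver lying on the bench; origin on the bench under its middle
- wrench: bystander: steel wrench lying on the bench; origin on the bench under its middle
Not all that is in view belongs to the job. What is meant by the blue_mould is not purple, and is the larger of those in its own colour.

How it is judged:
On the way:
1. the blue mould stands between the jaws, let go, before the crank closes on it (horizontal distance between blue_mould_mid and nest below 0.012 m and height (world z) of blue_mould below 0.016 m and angle between the y axis of blue_mould and the y axis of clamp, either way round below 0.15 rad and contact force between the fingers and blue_mould below 0.2 N and contact force between jaw and blue_mould below 6 N), for 0.2 s.
At the end, for the whole second after the job is handed in: The blue mould stands upright on the base plate between the jaws, within 12 mm of the nest's centre and 0.1 rad of the clamp's y axis, at rest; the roller rests in the cam's flat, crank at rest, the jaw pressing the mould with 15 to 24.5 N; the robot has let go of all (contact force between jaw and blue_mould between 15 and 24.5 N and horizontal distance between blue_mould_mid and nest below 0.012 m and height (world z) of blue_mould below 0.018 m and angle between blue_mould's own z axis and vertical below 0.08 rad and angle between the y axis of blue_mould and the y axis of clamp, either way round below 0.1 rad and angular speed of crank below 0.05 rad/s and linear speed of blue_mould below 0.01 m/s); the robot touches nothing.
It fails at once if the cam is driven against its stop pin with more than 25 N (contact force between stop_pin and anything else above 25 N).
It fails at once if the blue mould is tipped by more than 0.5 rad (angle between blue_mould's own z axis and vertical above 0.5 rad).
It fails at once if a bystander is moved by more than 30 mm (distance of any of white_mould, jar, red_cup, white_cup, mug, screwdriver, wrench from where it was at the start of the episode above 0.03 m).
It also fails if it takes over 72 s, if anything falls off the work surface, if the arm or the gripper's body presses on something with over 40 N, if the wrist force passes 120 N, or if a joint passes its speed limit or range.

### The arm

A 6-joint arm with a two-finger parallel gripper is mounted at the origin on the work surface. World frame = base frame: x ahead of the robot, y to its left, z up, the work surface at z = 0. Lengths are in m, angles in rad, forces in N, time in s.
With the tool pointing down it reaches from about 0.35 to 0.975 m from the base axis. Payload 4.9 kg.
Tool frame: the origin (TCP) lies on the centre line of the jaws, within the pads' length; the fingertips stand 11 mm ahead of it and the grasp point (between the pads) lies 8 mm behind it; z points along the fingers, y is the direction in which the jaws open and shut (so a half turn about z gives the same grasp; the last joint's range is limited). The gripper opens to 85 mm and grips with 20 to 120 N. Pads are 22 mm wide; open, the fingers measure 114 mm over their backs; the gripper's body (76 mm by 85 mm) begins 54 mm behind the grasp point. The pads swing forward as they close: fully open they stand 13 mm farther back than shut.
Start: joints at [-1.307, 0.053, 1.613, -0, 1.476, -0.119], TCP at [0.233, -0.58, 0.242] pointing down, gripper open.
Joint ranges: [-3.01, 3.01], [-1.01, 2.22], [0.06, 2.58], [-1.02, 4.17], [0.09, 2.62], [-3.14, 3.14]. Speed limits (rad/s): [2.57, 2.57, 3.14, 3.14, 3.14, 3.14].

### API

Orientations are given as a rotation vector (axis times angle).
In Python, from station import ctrl gives the robot as it stands.
- The arm moves only by the shell command python3 -m crank 'ROWS' [OPENING] [FORCE]. ROWS is JSON, a list of rows, each an object of numbers: "x", "y", "z": the shift along the tool's x, y, z as a fraction of full scale; "roll": the turn about the tool's z as a fraction of full scale. In form: [{"x": .., "y": .., "z": .., "roll": ..}, ...]. A call has 1 to 10 rows; each row shifts and turns the commanded pose from where the row before left it, along the tool's axes as they then stand; what a row does not reach is not made up. Full scale, the value 1, is 0.06 m for a shift and 0.12 rad for a turn. A row lasts 1/8 s, in which the tool goes at most 62.5 mm and 10.7 degrees, less where a joint would pass 70% of its speed; a pose out of reach is approached as far as the arm can. A call with a number of a shift or a turn outside -1 to 1 is refused whole. A call with a gripper value outside its range is refused whole. OPENING is the closure, from 0 (fully open) to 1 (shut), set as the call begins (- or left out, the last holds). The fingers move at their own pace and stop on an object; FORCE is the grip in N (left out, the last holds). Time passes only in rows, so rows that do not move let the fingers close. It gives the time, the measured TCP pose, the force and the opening at its end, in the units of the state.
- ctrl.get_obs(): the state, without advancing time (a new reading comes with each control period).
- ctrl.get_image(name): name is "side" or "top" or "wrist"; returns a dict with "img" (420x560x3 uint8, red, green, blue), "K" (3x3 intrinsics, pixels), "rvec" (rotation vector, rad) and "tvec" (3), from world to camera coordinates, as OpenCV has them. Camera axes: x right, y down, z forward; pixel columns grow to the right and rows downward; lengths in m; the calibration is good to about 2 mm. A picture is of the moment at which its call begins. There is no depth.
- ctrl.finish_job(): hands the job in, once; it reports no verdict.
The state is a dict: "t": time; "q": joint angles; "dq": joint speeds; "effort": joint torques, N m; "tool_pos": TCP position; "tool_rot": TCP orientation; "contact_force": force on the tool from outside, world axes, zero at the start; "wrist_torque": the same for the moment, N m; "opening": finger opening in m.
Only numpy, scipy, OpenCV 4.12 (cv2) and the standard library are available. Lean on these libraries where they do the work, as an engineer would, in place of code of your own. Each camera call takes 0.05 s, during which the arm holds its last target.

## Working session

There is one attempt and no reset: what is moved stays moved. The work goes in short steps, Python scripts to look and compute and a shell command to move; the robot and the scene stay as the last step left them, time stands still between calls to the robot, and variables do not carry over. Pictures are saved under pics/ and viewed, and the job is handed in when it is done.

```bash
ls; mkdir -p pics
python3 - <<'E'
from station import ctrl
import cv2
for n in ("side","top","wrist"):
    d=ctrl.get_image(n); cv2.imwrite(f"pics/{n}0.png",d["img"][:,:,::-1]); print(n,d["K"],d["rvec"],d["tvec"])
print(ctrl.get_obs())
E
```

```text
pics
side [[480.39010178   0.         277.89878133]
 [  0.         480.39010178 213.33550805]
 [  0.           0.           1.        ]] [ 0.24823589 -2.77816136  1.27161596] [0.54166497 0.12174764 1.30578237]
top [[477.94310903   0.         281.02633802]
 [  0.         477.94310903 213.70627478]
 [  0.           0.           1.        ]] [ 2.14521538 -2.11634749  0.17996742] [0.02917422 0.57331194 1.20793928]
wrist [[329.19950376   0.         279.68911857]
 [  0.         329.19950376 211.81080124]
 [  0.           0.           1.        ]] [-2.41192843  1.62816183  0.22419277] [-0.62505531 -0.03452163  0.37854194]
{'t': 0.15, 'q': array([-1.30703069e+00,  5.32272980e-02,  1.61396214e+00, -1.37831498e-05,
        1.47595986e+00, -1.18990683e-01]), 'dq': array([ 0.00041942, -0.0015197 , -0.00214933,  0.0002356 ,  0.00079231,
        0.00177668]), 'effort': array([ 3.54583017e-04, -3.94242811e+01, -3.70722127e+01, -1.32820969e-04,
        4.66856989e-03,  9.33774402e-06]), 'tool_pos': array([ 0.23330802, -0.57933431,  0.24134155]), 'tool_rot': array([-3.08271303e+00, -5.97275755e-01,  1.98242343e-04]), 'contact_force': array([-0.1184867 ,  0.70552957,  0.21313267]), 'wrist_torque': array([ 0.02490319, -0.01632944, -0.01334233]), 'opening': 0.08523502770264833}
```

View pics/top0.png

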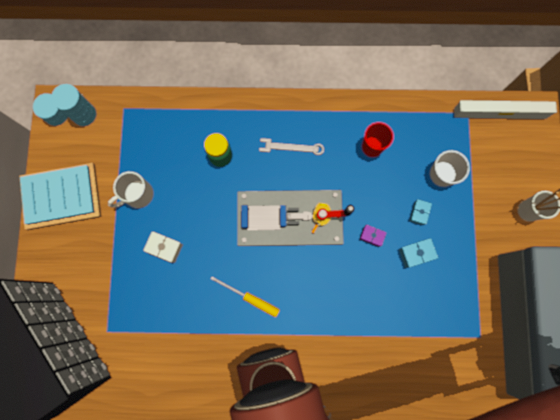

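View pics/side0.png

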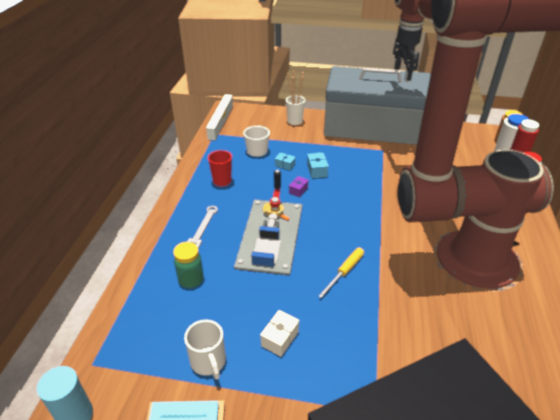

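View pics/wrist0.png

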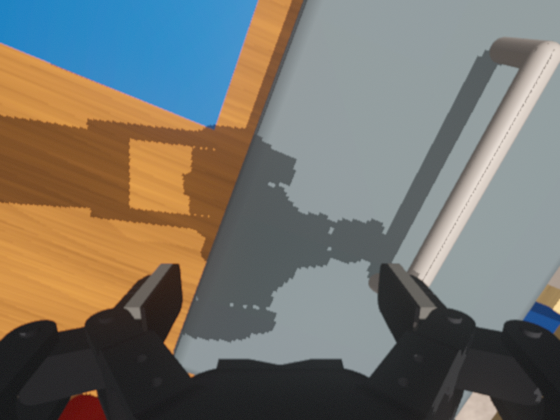

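In the top view, four things could be taken for the target:
- the large light-blue block at (420,253)
- a small light-blue block at (422,212)
- a purple block at (373,235)
- an off-white block at (162,247)

By the description I choose (420,253), the larger light-blue one. The clamp is at about (290,217) with the crank handle at (349,209). Next I'll check the choice in a crop and measure it.

```bash
cat > h.py <<'E'
import cv2, numpy as np
from station import ctrl
def ray(d,uv):
    R,_=cv2.Rodrigues(np.array(d["rvec"],float)); t=np.array(d["tvec"],float).ravel()
    c=-R.T@t; v=R.T@np.linalg.inv(d["K"])@np.array([uv[0],uv[1],1.0]); return c,v/np.linalg.norm(v)
def onz(d,uv,z):
    c,v=ray(d,uv); return c+v*(z-c[2])/v[2]
def proj(d,p):
    return cv2.projectPoints(np.array([p],float),np.array(d["rvec"],float),np.array(d["tvec"],float),np.array(d["K"],float),None)[0].ravel()
def tri(d1,a,d2,b):
    c1,v1=ray(d1,a);c2,v2=ray(d2,b)
    s=np.linalg.lstsq(np.c_[v1,-v2],c2-c1,rcond=None)[0]
    p,q=c1+s[0]*v1,c2+s[1]*v2; return (p+q)/2,np.linalg.norm(p-q)
def rot():
    return cv2.Rodrigues(np.array(ctrl.get_obs()["tool_rot"],float))[0]
E
python3 - <<'E'
from h import *
d=ctrl.get_image("top"); im=d["img"]; hsv=cv2.cvtColor(im,cv2.COLOR_RGB2HSV)
for (u,v) in [(410,253),(422,208),(373,235),(290,195),(250,217)]: print(u,v,hsv[v,u],im[v,u])
a=cv2.resize(im[170:270,225:345],None,fx=5,fy=5,interpolation=cv2.INTER_CUBIC)
cv2.imwrite("pics/cl.png",a[:,:,::-1])
a=cv2.resize(im[190:280,355:445],None,fx=6,fy=6,interpolation=cv2.INTER_CUBIC)
cv2.imwrite("pics/bl.png",a[:,:,::-1])
s=ctrl.get_image("side"); a=cv2.resize(s["img"][145:275,225:345],None,fx=4.5,fy=4.5,interpolation=cv2.INTER_CUBIC)
cv2.imwrite("pics/cs.png",a[:,:,::-1])
E
```

```text
410 253 [ 96 105 209] [123 193 209]
422 208 [ 96 110 199] [113 182 199]
373 235 [ 98 130 129] [ 63 111 129]
290 195 [ 28  24 158] [158 157 143]
250 217 [ 16  29 214] [214 203 190]
```

View pics/cl.png

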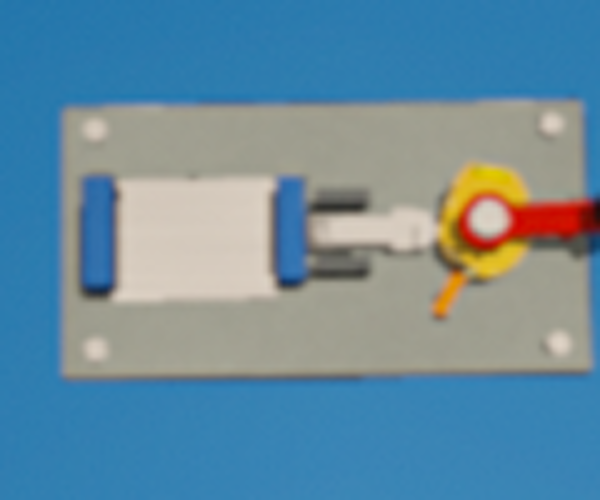

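View pics/bl.png

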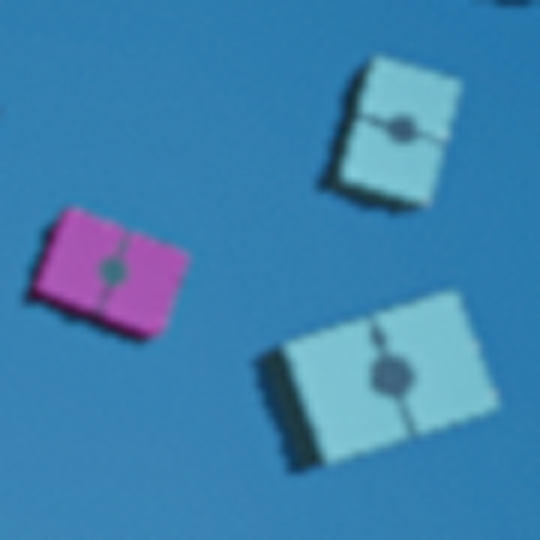

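View pics/cs.png

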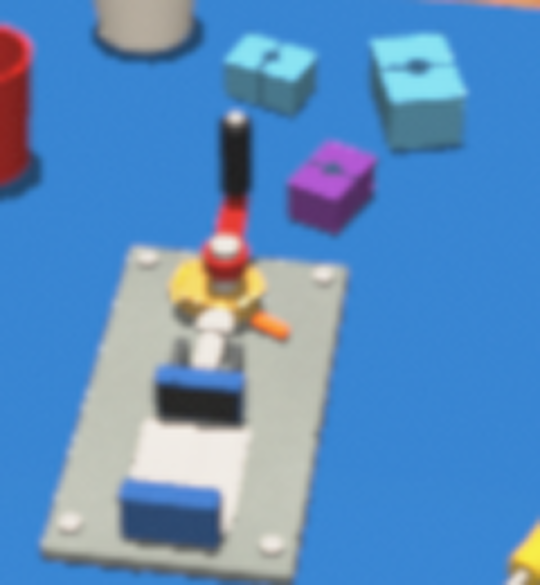

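Run:
```python
from h import *
d=ctrl.get_image("top"); s=ctrl.get_image("side")
f=lambda p,o,k:(o[0]+(p[0]+.5)/k-.5,o[1]+(p[1]+.5)/k-.5)
im=d["img"]
up=cv2.resize(im,None,fx=4,fy=4,interpolation=cv2.INTER_CUBIC); h=cv2.cvtColor(up,cv2.COLOR_RGB2HSV)
# mould top
m=cv2.inRange(h,(85,60,150),(100,150,255)); m[:, :1580]=0; m[:, 1800:]=0; m[:920]=0; m[1100:]=0
m=cv2.morphologyEx(m,cv2.MORPH_CLOSE,np.ones((15,15)))
c=max(cv2.findContours(m,0,2)[0],key=cv2.contourArea)
box=cv2.boxPoints(cv2.minAreaRect(c)); P=np.array([onz(d,f(b,(0,0),4),.045) for b in box])
print("mould",box/4,P,P.mean(0),[np.linalg.norm(P[i]-P[i-1]) for i in range(4)])
e=[P[1]-P[0],P[2]-P[1]]; L=max(e,key=np.linalg.norm); print("long axis deg",np.degrees(np.arctan2(L[1],L[0])))
# disc
# plate
p=[onz(d,f(q,(225,170),5),.012) for q in [(62,108),(583,100),(592,372),(63,378)]]
p=np.array(p); print("plate",p,p.mean(0),[np.linalg.norm(p[i]-p[i-1]) for i in range(4)])
for (a,b) in [(0,1),(3,2)]:
    v=p[a]-p[b]; print("ydir deg",np.degrees(np.arctan2(v[1],v[0])))
v=p[0]-p[3];print("x deg",np.degrees(np.arctan2(v[1],v[0])));v=p[1]-p[2];print(np.degrees(np.arctan2(v[1],v[0])))
print("fix jaw top c",onz(d,f((97,233),(225,170),5),.048),"slid",onz(d,f((291,230),(225,170),5),.047))
print("shaft top",tri(d,f((489,219),(225,170),5),s,f((226,243),(225,145),4.5)))
# handle top
print("handle guess",tri(d,(350,208.5),s,f((236,118),(225,145),4.5)))
a=cv2.resize(im[195:235,310:365],None,fx=12,fy=12,interpolation=cv2.INTER_CUBIC); cv2.imwrite("pics/hd.png",a[:,:,::-1])
print(ctrl.get_obs()["t"], rot())
```

```text
mould [[401.77502 247.07504]
 [431.7     237.10004]
 [438.7     258.10004]
 [408.77502 268.07504]] [[ 0.49051475 -0.27804336  0.045     ]
 [ 0.5177574  -0.35706266  0.045     ]
 [ 0.4630872  -0.37304198  0.045     ]
 [ 0.43623636 -0.29455759  0.045     ]] [ 0.47689893 -0.3256764   0.045     ] [np.float64(0.056735028968615764), np.float64(0.08358356769387101), np.float64(0.05695761560916323), np.float64(0.08295038786675046)]
long axis deg -70.97788284336274
plate [[ 0.64006737  0.15819763  0.012     ]
 [ 0.64834136 -0.12642199  0.012     ]
 [ 0.49915463 -0.13008516  0.012     ]
 [ 0.49209658  0.1533159   0.012     ]] [0.56991499 0.01375159 0.012     ] [np.float64(0.1480512941686856), np.float64(0.28473985416831776), np.float64(0.1492316952550505), np.float64(0.28348893248483137)]
ydir deg 91.6651388296031
ydir deg 91.42664553971964
x deg 1.889571418003873
1.4065749435321875
fix jaw top c [0.56510658 0.1342513  0.048     ] slid [0.56824655 0.03220771 0.047     ]
shaft top (array([ 0.57171703, -0.07005242,  0.07062979]), np.float64(0.000626430827142195))
handle guess (array([ 0.57623094, -0.13399041,  0.12324645]), np.float64(0.0015384896234885196))
0.35 [[ 9.27627145e-01  3.73507526e-01 -8.56231106e-05]
 [ 3.73507521e-01 -9.27627022e-01  4.88681868e-04]
 [ 1.03100044e-04 -4.85295442e-04 -9.99999877e-01]]
```

View pics/hd.png

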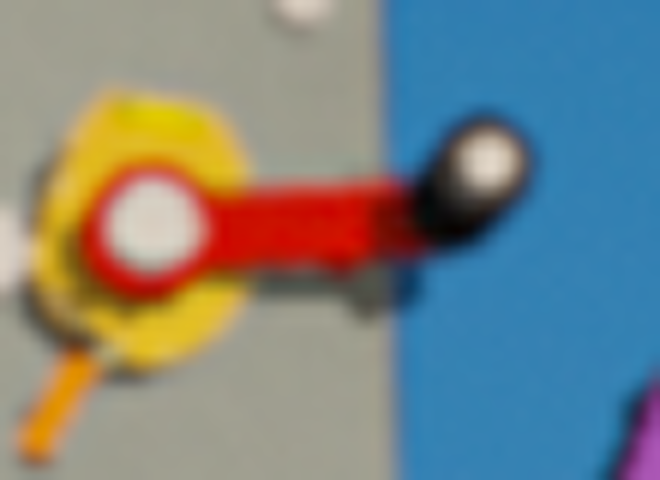

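```bash
python3 -m crank '[{"x":0.67,"y":-0.3},{"x":0.67,"y":-0.3},{"x":0.67,"y":-0.3},{"x":0.67,"y":-0.3},{"x":0.67,"y":-0.3},{"x":0.67,"y":-0.3},{"x":0.67,"y":-0.3},{"x":0.67,"y":-0.3}]' 0 
python3 -m crank '[{"roll":-1},{"roll":-1},{"roll":-1},{"roll":-1},{"roll":-1},{"roll":-1},{"roll":-1},{"roll":-1},{"roll":-1},{"roll":-1}]'
python3 -m crank '[{"roll":-0.9},{"roll":-0.9},{"roll":-0.9},{"x":0},{"x":0}]'
cat > look.py <<'E'
import sys
from h import *
n=sys.argv[2]; d=ctrl.get_image(n); cv2.imwrite(f"pics/{sys.argv[1]}.png",d["img"][:,:,::-1])
np.savez(f"pics/{sys.argv[1]}.npz",**d)
o=ctrl.get_obs(); R=rot()
print("t",o["t"],"tcp",o["tool_pos"],"cam",ray(d,(280,210))[0],"xdeg",np.degrees(np.arctan2(R[1,0],R[0,0])),"tilt",R[:,2],"F",o["contact_force"],"q",o["q"])
E
python3 look.py w1 wrist
```

```text
t 0.4 tcp [ 0.23342344 -0.5796601   0.24210154] cam [ 0.29691845 -0.55531295  0.37353861] xdeg 21.93264678565961 tilt [-9.37235822e-05  3.31012809e-04 -9.99999941e-01] F [0.3208088  0.45234872 0.96468899] q [-1.30699214e+00  5.28255611e-02  1.61310755e+00 -4.18676371e-06
  1.47600354e+00 -1.18992324e-01]validation failed for argument at $[0]...
validation failed for argument at $[0]...
validation failed for argument at $[0]...
```

View pics/w1.png

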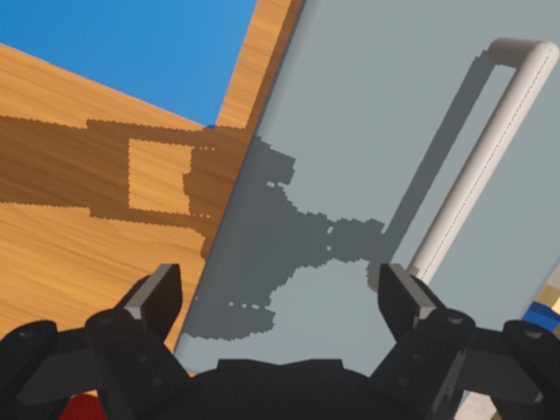

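The wrist view is unchanged: all three calls were refused. The rows probably need all four keys.

```bash
python3 -m crank '[{"x":0.67,"y":-0.3,"z":0,"roll":0},{"x":0.67,"y":-0.3,"z":0,"roll":0},{"x":0.67,"y":-0.3,"z":0,"roll":0},{"x":0.67,"y":-0.3,"z":0,"roll":0},{"x":0.67,"y":-0.3,"z":0,"roll":0},{"x":0.67,"y":-0.3,"z":0,"roll":0},{"x":0.67,"y":-0.3,"z":0,"roll":0},{"x":0.67,"y":-0.3,"z":0,"roll":0}]' 0
```

```text
t: 1.4
tool_pos: [0.4789, -0.3249, 0.2425]
tool_rot: [3.084, 0.598, 0.0]
contact_force: [-0.1, -0.1, -0.6]
opening: 0.0855
```

```bash
python3 -m crank '[{"x":0,"y":0,"z":0,"roll":-1},{"x":0,"y":0,"z":0,"roll":-1},{"x":0,"y":0,"z":0,"roll":-1},{"x":0,"y":0,"z":0,"roll":-1},{"x":0,"y":0,"z":0,"roll":-1},{"x":0,"y":0,"z":0,"roll":-1},{"x":0,"y":0,"z":0,"roll":-1},{"x":0,"y":0,"z":0,"roll":-1},{"x":0,"y":0,"z":0,"roll":-1},{"x":0,"y":0,"z":0,"roll":-1}]'
python3 -m crank '[{"x":0,"y":0,"z":0,"roll":-0.9},{"x":0,"y":0,"z":0,"roll":-0.9},{"x":0,"y":0,"z":0,"roll":-0.9},{"x":0,"y":0,"z":0,"roll":0}]'
python3 look.py w2 wrist
```

```text
t: 2.65
tool_pos: [0.478, -0.326, 0.2424]
tool_rot: [2.204, 2.239, -0.0]
contact_force: [1.0, 0.2, -1.1]
opening: 0.0854
t: 3.15
tool_pos: [0.478, -0.326, 0.2423]
tool_rot: [-1.82, -2.56, -0.0]
contact_force: [-0.2, 0.1, 1.5]
opening: 0.085
t 3.2 tcp [ 0.47799966 -0.32603265  0.24235235] cam [ 0.45644215 -0.26302186  0.37386444] xdeg 109.14694357605728 tilt [ 6.65441169e-05 -3.25814900e-05 -9.99999997e-01] F [-0.48125172 -0.3225731  -0.90737544] q [-7.27199110e-01 -5.71032980e-02  1.72244949e+00  1.99869423e-05
  1.47617509e+00 -1.06137821e+00]
```

View pics/w2.png

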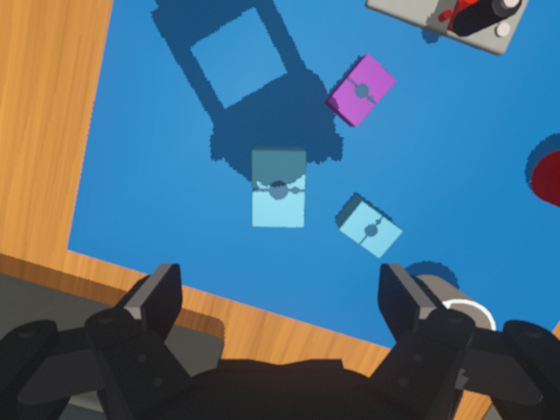

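Run:
```python
from h import *
d=dict(np.load("pics/w2.npz")); R,_=cv2.Rodrigues(d["rvec"]); print("cam fwd",R[2])
P=np.array([onz(d,q,.045) for q in [(252,149),(306,149),(303.5,227.5),(253,227.5)]])
print(P,P.mean(0),[np.linalg.norm(P[i]-P[i-1]) for i in range(4)])
v=P[0]-P[3];w=P[1]-P[2]; print(np.degrees(np.arctan2(v[1],v[0])),np.degrees(np.arctan2(w[1],w[0])))
for q in [(279,187)]: print("disc",onz(d,q,.045))
t=rot(); o=ctrl.get_obs()
Q=np.array([onz(d,q,.03) for q in [(362,194),(402,232),(380,257),(338,231)]])
print("mould in tool",(P-o["tool_pos"])@t,"small in tool",(Q-o["tool_pos"])@t)
```

```text
cam fwd [ 0.08772729 -0.25248106 -0.96361675]
[[ 0.43954026 -0.29753713  0.045     ]
 [ 0.48975431 -0.28006177  0.045     ]
 [ 0.51562894 -0.35712107  0.045     ]
 [ 0.46552239 -0.37456088  0.045     ]] [ 0.47761148 -0.32732021  0.045     ] [np.float64(0.08128794653017893), np.float64(0.05316802449184535), np.float64(0.0812873434796617), np.float64(0.05305481240564538)]
108.6405967794892 108.5607903921162
disc [ 0.47712752 -0.32472556  0.045     ]
mould in tool [[ 0.03954392 -0.02699583  0.19734886]
 [ 0.03958274  0.02617218  0.19735163]
 [-0.04170035  0.0253406   0.19735587]
 [-0.04174085 -0.0277142   0.1973531 ]] small in tool [[-0.00896892  0.08820072  0.21235742]
 [-0.05177502  0.1352005   0.21236213]
 [-0.0815324   0.11338597  0.21236256]
 [-0.05066592  0.06457442  0.21235839]]
```

```bash
python3 -m crank '[{"x":-0.02,"y":-0.02,"z":0.5,"roll":0.08},{"x":0,"y":0,"z":0.5,"roll":0},{"x":0,"y":0,"z":0.5,"roll":0},{"x":0,"y":0,"z":0.5,"roll":0},{"x":0,"y":0,"z":0.5,"roll":0},{"x":0,"y":0,"z":0.5,"roll":0},{"x":0,"y":0,"z":0.4,"roll":0},{"x":0,"y":0,"z":0.25,"roll":0},{"x":0,"y":0,"z":0,"roll":0}]'
python3 -m crank '[{"x":0,"y":0,"z":0,"roll":0},{"x":0,"y":0,"z":0,"roll":0},{"x":0,"y":0,"z":0,"roll":0},{"x":0,"y":0,"z":0,"roll":0},{"x":0,"y":0,"z":0,"roll":0},{"x":0,"y":0,"z":0,"roll":0}]' 1 30
python3 look.py w3 wrist
```

```text
t: 4.32
tool_pos: [0.4766, -0.327, 0.0222]
tool_rot: [-1.83, -2.55, -0.0]
contact_force: [-0.6, -0.5, 0.1]
opening: 0.0856
t: 5.08
tool_pos: [0.4782, -0.3284, 0.0249]
tool_rot: [1.83, 2.551, -0.001]
contact_force: [-0.3, 0.7, 6.1]
opening: 0.0544
t 5.125 tcp [ 0.47811939 -0.328415    0.0248863 ] cam [ 0.45690658 -0.26498382  0.15627346] xdeg 108.69709854895194 tilt [ 0.00180201 -0.00175345 -0.99999684] F [-0.76238089  1.07791047  6.17775677] q [-7.30095686e-01  1.79422349e-01  1.86664173e+00 -1.17883053e-04
  1.09301643e+00 -1.05636883e+00]
```

View pics/w3.png

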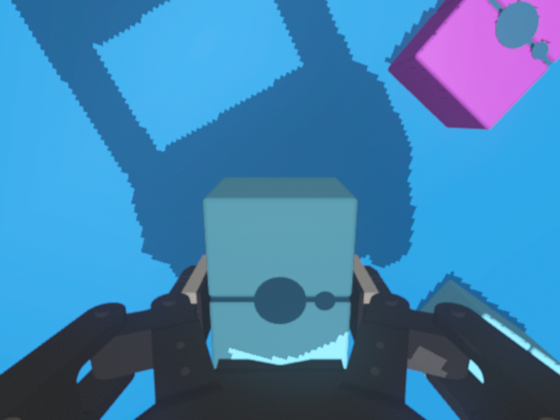

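```bash
python3 - <<'E'
from h import *
d=dict(np.load("pics/w3.npz")); o=ctrl.get_obs(); t=rot()
for q in [(205,200),(357,200),(210,299),(350,299),(280,299)]: print(q,(onz(d,q,.045)-o["tool_pos"])@t)
E
python3 -m crank '[{"x":0,"y":0,"z":-0.2,"roll":0},{"x":0,"y":0,"z":-0.4,"roll":0},{"x":0,"y":0,"z":-0.5,"roll":0},{"x":0,"y":0,"z":-0.5,"roll":0},{"x":0,"y":0,"z":-0.5,"roll":0},{"x":0,"y":0,"z":-0.4,"roll":0},{"x":0,"y":0,"z":-0.2,"roll":0},{"x":0,"y":0,"z":0,"roll":0}]'
python3 look.py w4 wrist
```

```text
(205, 200) [ 0.03996809 -0.0255687  -0.02023251]
(357, 200) [ 0.03996617  0.02725253 -0.02017203]
(210, 299) [ 0.00139392 -0.02602393 -0.02014668]
(350, 299) [ 0.00137364  0.0270481  -0.02008587]
(280, 299) [ 0.00138378  0.00050577 -0.02011628]
t: 6.12
tool_pos: [0.4773, -0.3276, 0.1858]
tool_rot: [1.83, 2.552, -0.0]
contact_force: [-0.5, -0.2, -3.2]
opening: 0.0541
t 6.175 tcp [ 0.4769075  -0.32724457  0.18458145] cam [ 0.45625313 -0.26435318  0.31722322] xdeg 108.70175145505628 tilt [-7.35520276e-04  7.40663686e-04 -9.99999455e-01] F [-0.32638719 -0.63826915 -2.80209717] q [-7.30062093e-01 -1.45461790e-02  1.77897877e+00  6.25186879e-05
  1.37820208e+00 -1.05648145e+00]
```

View pics/w4.png

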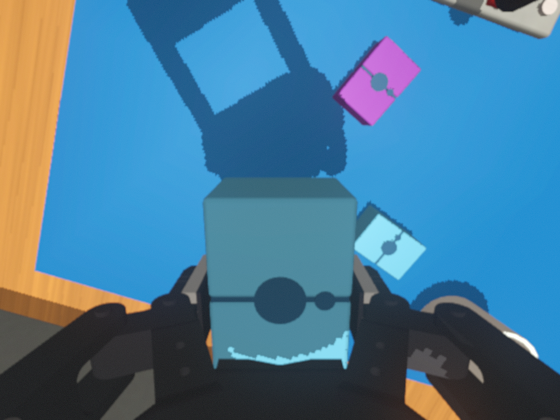

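```bash
python3 -m crank '[{"x":0.3,"y":0.2,"z":-0.05,"roll":0},{"x":0.6,"y":0.4,"z":0,"roll":0},{"x":0.7,"y":0.5,"z":0,"roll":0},{"x":0.7,"y":0.5,"z":0,"roll":0},{"x":0.7,"y":0.5,"z":0,"roll":0},{"x":0.7,"y":0.5,"z":0,"roll":0},{"x":0.5,"y":0.36,"z":0,"roll":0},{"x":0.3,"y":0.2,"z":0,"roll":0}]'
python3 -m crank '[{"x":0,"y":0,"z":0,"roll":0.6},{"x":0,"y":0,"z":0,"roll":0.7},{"x":0,"y":0,"z":0,"roll":0.7},{"x":0,"y":0,"z":0,"roll":0.49},{"x":0,"y":0,"z":0,"roll":0},{"x":0,"y":0,"z":0,"roll":0}]'
python3 look.py w5 wrist
```

```text
t: 7.18
tool_pos: [0.5695, -0.0078, 0.1869]
tool_rot: [-1.826, -2.553, 0.001]
contact_force: [-0.6, -0.2, -2.3]
opening: 0.0548
t: 7.92
tool_pos: [0.5698, -0.0104, 0.1876]
tool_rot: [-2.188, -2.253, 0.001]
contact_force: [-0.5, -0.0, -2.3]
opening: 0.0548
t 7.975 tcp [ 0.56991744 -0.01058031  0.18779123] cam [0.56868237 0.05627901 0.31917645] xdeg 91.63882000517476 tilt [-8.72538122e-04  2.55742881e-04 -9.99999587e-01] F [ 0.06996045  0.26431467 -3.00841293] q [-1.49163365e-01 -3.73736192e-02  1.79584377e+00  1.25415583e-04
  1.38402336e+00 -1.77789635e-01]
```

View pics/w5.png

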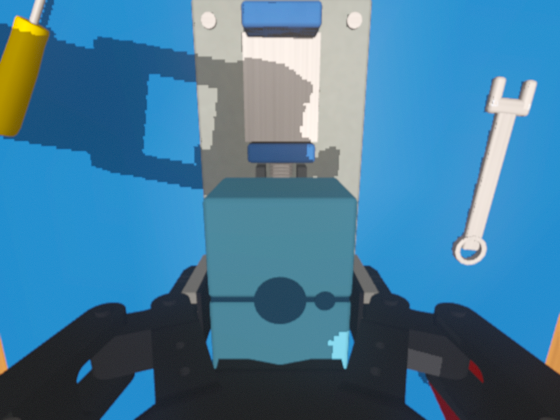

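Run:
```python
from h import *
im=dict(np.load("pics/w5.npz"))["img"]; a=cv2.resize(im[0:190,190:380],None,fx=3.1,fy=3.1,interpolation=cv2.INTER_CUBIC); cv2.imwrite("pics/w5c.png",a[:,:,::-1])
```

```text
(no output)
```

View pics/w5c.png

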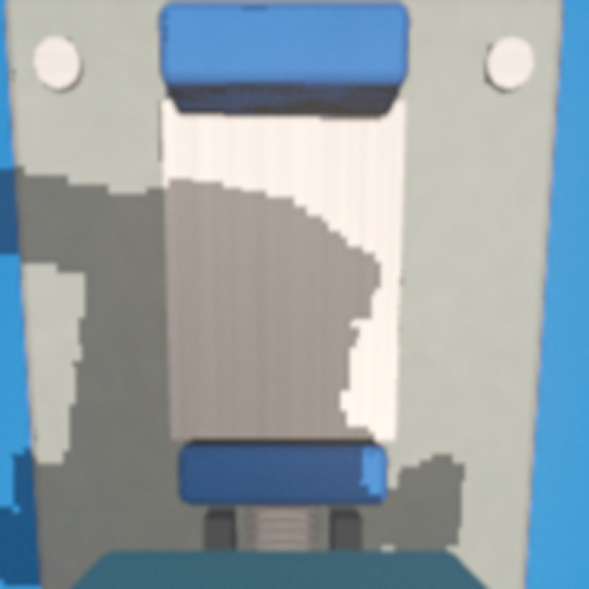

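Run:
```python
from h import *
d=dict(np.load("pics/w5.npz")); o=ctrl.get_obs(); t=rot()
k=lambda p:((p[0]+.5)/3.1-.5+190,(p[1]+.5)/3.1-.5)
for n,p,z in [("fix in L",(166,84),.048),("fix in R",(402,86),.048),("fixoutL",(166,3),.048),("fixoutR",(402,4),.048),("fixside L",(161,45),.048),("fixside R",(408,45),.048),("sl inL",(185,443),.047),("sl inR",(380,444),.047),("sl outL",(185,503),.047),("sl outR",(380,504),.047),("sl L",(179,475),.047),("sl R",(387,475),.047),("scrL",(58,63),.014),("scrR",(511,63),.014)]:
    P=onz(d,k(p),z); print(n,P.round(4),((P-o["tool_pos"])@t).round(4))
```

```text
fix in L [0.5394 0.1224 0.048 ] [ 0.1337 -0.0266  0.1399]
fix in R [0.5957 0.1236 0.048 ] [0.1333 0.0297 0.1398]
fixoutL [0.5394 0.1394 0.048 ] [ 0.1508 -0.0261  0.1399]
fixoutR [0.5946 0.1408 0.048 ] [0.1506 0.0292 0.1398]
fixside L [0.5382 0.1306 0.048 ] [ 0.142  -0.0275  0.1399]
fixside R [0.5966 0.1323 0.048 ] [0.142  0.0308 0.1398]
sl inL [0.5442 0.0384 0.047 ] [ 0.0497 -0.0242  0.1408]
sl inR [0.5952 0.0397 0.047 ] [0.0495 0.0268 0.1408]
sl outL [0.5443 0.0228 0.047 ] [ 0.0341 -0.0246  0.1408]
sl outR [0.596 0.024 0.047] [0.0338 0.0272 0.1408]
sl L [0.5427 0.0301 0.047 ] [ 0.0414 -0.026   0.1408]
sl R [0.5975 0.0317 0.047 ] [0.0414 0.0289 0.1408]
scrL [0.5068 0.1349 0.014 ] [ 0.1472 -0.0587  0.1739]
scrR [0.6278 0.1384 0.014 ] [0.1472 0.0623 0.1738]
```

```bash
python3 -m crank '[{"x":0.3,"y":0.02,"z":0,"roll":0},{"x":0.5,"y":0,"z":0,"roll":0},{"x":0.5,"y":0,"z":0,"roll":0},{"x":0.22,"y":0,"z":0,"roll":0},{"x":0,"y":0,"z":0.4,"roll":0},{"x":0,"y":0,"z":0.6,"roll":0},{"x":0,"y":0,"z":0.5,"roll":0},{"x":0,"y":0,"z":0.25,"roll":0},{"x":0,"y":0,"z":0,"roll":0},{"x":0,"y":0,"z":0,"roll":0}]'
python3 look.py w6 wrist; python3 look.py s6 side
```

```text
t: 9.22
tool_pos: [0.5702, 0.0802, 0.0849]
tool_rot: [2.189, 2.25, 0.003]
contact_force: [0.0, -0.2, -1.8]
opening: 0.0548
t 9.275 tcp [0.57029903 0.08016634 0.08517298] cam [0.56863637 0.1469214  0.21646138] xdeg 91.58010839315973 tilt [ 3.16411470e-03  7.08035551e-06 -9.99994994e-01] F [ 0.06875071 -0.35743774 -1.93774835] q [ 1.04665184e-02  8.43240459e-02  1.85542453e+00 -2.79495610e-05
  1.19868005e+00 -1.71015814e-02]
t 9.325 tcp [0.57024171 0.08017097 0.08519311] cam [0.36934516 0.99053122 0.94642649] xdeg 91.5819819094089 tilt [ 3.19362829e-03 -6.64623732e-07 -9.99994900e-01] F [-0.22553557 -0.07594081 -2.3480055 ] q [ 1.04794922e-02  8.41538727e-02  1.85556851e+00 -3.66392087e-05
  1.19867682e+00 -1.71181754e-02]
```

View pics/w6.png

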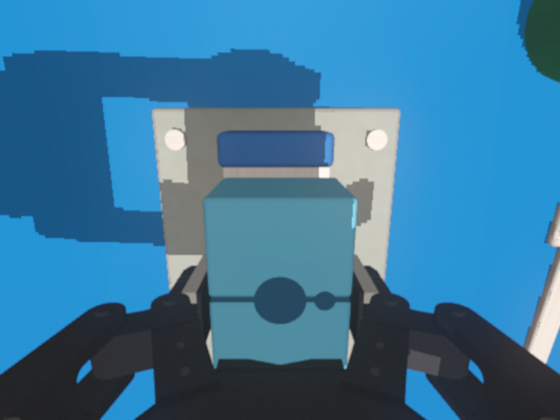

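View pics/s6.png

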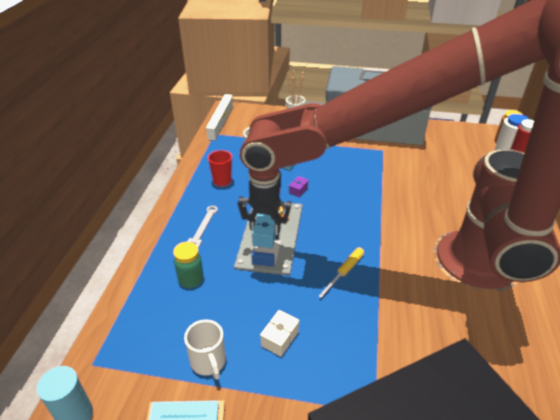

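Run:
```python
from h import *
d=dict(np.load("pics/w6.npz")); o=ctrl.get_obs(); t=rot()
g=cv2.cvtColor(d["img"],cv2.COLOR_RGB2GRAY)
for c in (240,270,300,320): print(c,g[120:182,c])
for n,p,z in [("inL",(225,166),.048),("inR",(326,166),.048),("outL",(225,130.5),.048),("outR",(326,130.5),.048),("L",(217.5,150),.048),("R",(334,150),.048)]:
    P=onz(d,p,z); print(n,P.round(4),((P-o["tool_pos"])@t).round(4))
zt=o["tool_pos"][2]+.0202
for p in [(205,199),(357,199)]:
    print(((onz(d,p,zt)-o["tool_pos"])@t).round(4))
zt-=.045
for p in [(220,178),(340,178)]:
    print("bottom",((onz(d,p,zt)-o["tool_pos"])@t).round(4))
```

```text
240 [118 117 117 117 118 118 117 119 119 114  92  69  70  77  80  82  83  84
  84  83  83  84  83  83  83  82  82  82  82  82  83  83  82  82  82  82
  82  82  85  81  82  81  80  79  77  70  84 121 150 156 158 156 156 156
 156 157 153 132 106  95  94  95]
270 [117 116 117 116 117 117 118 119 119 115  91  70  67  76  81  82  83  84
  84  84  84  84  84  84  84  83  83  82  85  84  83  84  83  82  82  84
  84  84  81  84  82  83  82  79  75  74  84 120 148 155 154 155 155 155
 155 155 152 131 106  96  96  95]
300 [120 119 120 120 119 119 120 120 122 117  95  73  73  77  82  84  85  86
  86  87  87  88  87  87  86  87  88  87  86  86  86  85  87  86  86  86
  87  85  86  85  85  86  85  84  79  74  84 119 146 153 153 154 154 153
 154 155 151 131 107  98  98  97]
320 [199 199 200 199 195 171 147 142 143 138 110  80  77  82  88  89  91  91
  91  91  92  91  91  92  91  92  91  89  92  91  92  91  92  91  91  91
  91  91  91  90  90  91  88  87  82  79 129 206 241 250 250 250 250 250
 250 251 247 207 137  98 100 101]
inL [0.5417 0.1237 0.048 ] [ 0.0443 -0.0274  0.0371]
inR [0.5934 0.1252 0.048 ] [0.0443 0.0242 0.0373]
outL [0.542  0.1414 0.048 ] [ 0.062  -0.0266  0.0371]
outR [0.5922 0.1428 0.048 ] [0.062  0.0236 0.0373]
L [0.5381 0.1317 0.048 ] [ 0.0524 -0.0308  0.0371]
R [0.5969 0.1333 0.048 ] [0.0524 0.028  0.0373]
[ 0.0406 -0.0253 -0.0203]
[ 0.0405  0.0274 -0.0201]
bottom [ 0.0403 -0.028   0.0247]
bottom [0.0402 0.0294 0.0249]
```

```bash
python3 -m crank '[{"x":0.016,"y":-0.04,"z":0.1,"roll":0},{"x":0,"y":0,"z":0.15,"roll":0},{"x":0,"y":0,"z":0.15,"roll":0},{"x":0,"y":0,"z":0.15,"roll":0},{"x":0,"y":0,"z":0,"roll":0}]'
python3 -m crank '[{"x":0,"y":0,"z":0.08,"roll":0},{"x":0,"y":0,"z":0.08,"roll":0},{"x":0,"y":0,"z":0,"roll":0}]'
python3 look.py w7 wrist
```

```text
t: 9.95
tool_pos: [0.5655, 0.081, 0.0488]
tool_rot: [-2.189, -2.25, 0.003]
contact_force: [0.6, 0.2, -2.0]
opening: 0.0549
t: 10.32
tool_pos: [0.5662, 0.081, 0.0402]
tool_rot: [-2.19, -2.251, 0.001]
contact_force: [-0.2, 1.2, -3.0]
opening: 0.0544
t 10.375 tcp [0.56636944 0.08103886 0.04050086] cam [0.56512584 0.14779429 0.17173678] xdeg 91.58126072134434 tilt [-4.20578723e-04 -2.79957863e-05 -9.99999911e-01] F [-0.74836685 -0.66914649 -2.72010274] q [ 1.20756412e-02  1.40436253e-01  1.87985381e+00 -2.54372104e-05
  1.12172347e+00 -1.55115133e-02]
```

View pics/w7.png

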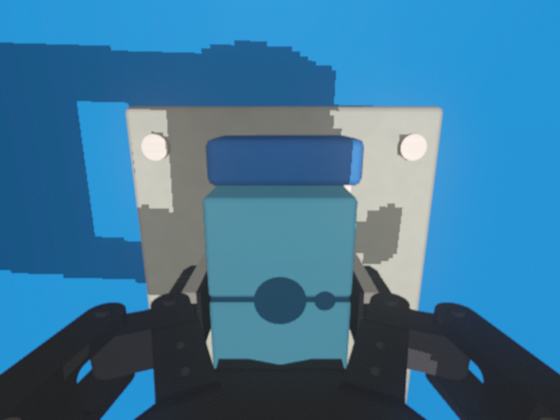

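```bash
python3 -m crank '[{"x":0,"y":0,"z":0.03,"roll":0},{"x":0,"y":0,"z":0.025,"roll":0},{"x":0,"y":0,"z":0,"roll":0}]'
```

```text
t: 10.75
tool_pos: [0.5664, 0.081, 0.0372]
tool_rot: [-2.19, -2.252, 0.0]
contact_force: [0.8, -0.0, -1.3]
opening: 0.0545
```

```bash
python3 -m crank '[{"x":0,"y":0,"z":0.015,"roll":0},{"x":0,"y":0,"z":0,"roll":0},{"x":0,"y":0,"z":0,"roll":0}]'
```

```text
t: 11.12
tool_pos: [0.5667, 0.0811, 0.037]
tool_rot: [2.19, 2.252, 0.0]
contact_force: [-2.6, 0.3, 1.6]
opening: 0.0546
```

```bash
python3 -m crank '[{"x":0,"y":0,"z":0,"roll":0},{"x":0,"y":0,"z":0,"roll":0},{"x":0,"y":0,"z":0,"roll":0},{"x":0,"y":0,"z":0,"roll":0},{"x":0,"y":0,"z":0,"roll":0}]' 0
python3 -m crank '[{"x":0,"y":0,"z":-0.2,"roll":0},{"x":0,"y":0,"z":-0.4,"roll":0},{"x":0,"y":0,"z":-0.5,"roll":0},{"x":0,"y":0,"z":-0.5,"roll":0},{"x":-0.6,"y":0,"z":-0.5,"roll":0},{"x":-0.6,"y":0,"z":-0.3,"roll":0},{"x":-0.6,"y":0,"z":0,"roll":0},{"x":-0.3,"y":0,"z":0,"roll":0},{"x":0,"y":0,"z":0,"roll":0},{"x":0,"y":0,"z":0,"roll":0}]'
python3 look.py w8 wrist
```

```text
t: 11.75
tool_pos: [0.5665, 0.0811, 0.0365]
tool_rot: [-2.191, -2.252, 0.0]
contact_force: [0.6, 0.5, 0.7]
opening: 0.0857
t: 13.0
tool_pos: [0.5698, -0.044, 0.1801]
tool_rot: [-2.189, -2.252, 0.0]
contact_force: [0.3, -0.3, -0.3]
opening: 0.0854
t 13.05 tcp [ 0.56978479 -0.04380702  0.18010575] cam [0.5686525  0.02268137 0.3116938 ] xdeg 91.64734395543303 tilt [-7.58561621e-04  6.19508570e-04 -9.99999520e-01] F [ 0.44572644  1.30483732 -1.00660882] q [-2.07154888e-01 -2.72838841e-02  1.79924661e+00  4.59430371e-04
  1.37049971e+00 -2.35998306e-01]
```

View pics/w8.png

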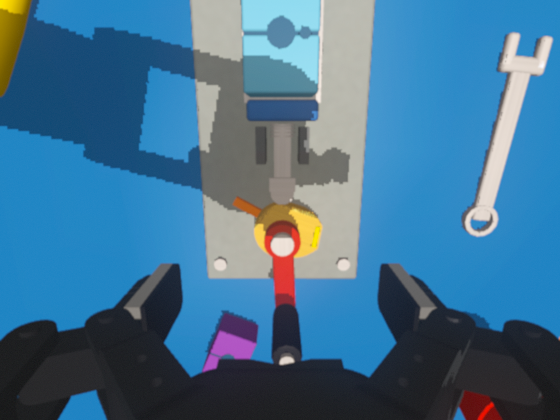

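Run:
```python
from h import *
d=dict(np.load("pics/w8.npz"));im=d["img"]; a=cv2.resize(im[170:370,195:375],None,fx=3,fy=3,interpolation=cv2.INTER_CUBIC)
cv2.imwrite("pics/w8c.png",np.clip(a[:,:,::-1].astype(float)*1.2,0,255).astype(np.uint8))
for p in [(.5717,-.070,.035),(.5717,-.070,.012),(.5717,-.070,.075)]: print(proj(d,p), 3*(proj(d,p)-[195,170]))
```

```text
[280.4644235  229.45996402] [256.3932705  178.37989207]
[280.43344953 221.77595133] [256.3003486  155.32785399]
[280.53122748 246.03267659] [256.59368244 228.09802978]
```

View pics/w8c.png

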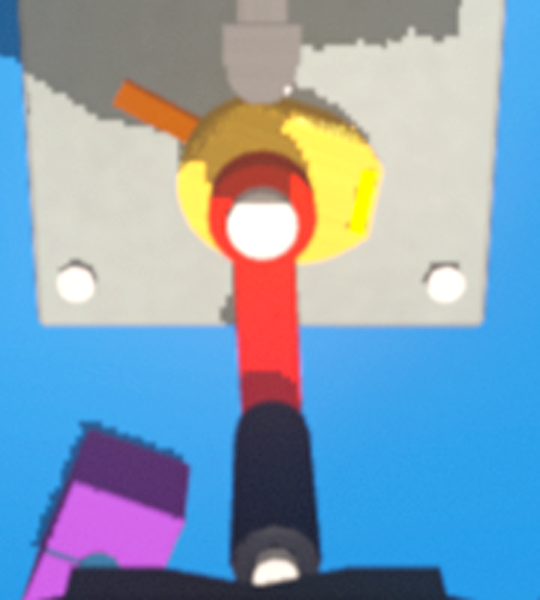

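Run:
```python
from h import *
d=dict(np.load("pics/w8.npz")); o=ctrl.get_obs(); t=rot()
T=ctrl.get_image("top"); cv2.imwrite("pics/t8.png",T["img"][:,:,::-1])
for z in (.07,.075,.08,.085): print(z,onz(d,(282.3,244),z).round(4))
for z in (.118,.12): print(z,onz(d,(286.4,361),z).round(4))
c=np.array([.5715,-.070,.0])
for p in [(276/3+195,480/3+170),(270/3+195,400/3+170)]: print(onz(d,p,.09), onz(d,p,.062))
```

```text
0.07 [ 0.5731 -0.0702  0.07  ]
0.075 [ 0.573  -0.0683  0.075 ]
0.08 [ 0.5729 -0.0664  0.08  ]
0.085 [ 0.5728 -0.0645  0.085 ]
0.118 [ 0.5777 -0.1387  0.118 ]
0.12 [ 0.5776 -0.1371  0.12  ]
[ 0.57854693 -0.13353262  0.09      ] [ 0.5797966 -0.1532625  0.062    ]
[ 0.57623571 -0.11034007  0.09      ] [ 0.57719347 -0.12714073  0.062     ]
```

```bash
python3 -m crank '[{"x":-0.3,"y":0.03,"z":0,"roll":0},{"x":-0.5,"y":0.04,"z":0,"roll":0},{"x":-0.5,"y":0,"z":0,"roll":0},{"x":-0.22,"y":0,"z":0,"roll":0},{"x":0,"y":0,"z":0.2,"roll":-0.37},{"x":0,"y":0,"z":0.1,"roll":0},{"x":0,"y":0,"z":0,"roll":0}]' 0
python3 look.py w9 wrist; python3 look.py s9 side
```

```text
t: 13.98
tool_pos: [0.5763, -0.1355, 0.1617]
tool_rot: [-2.139, -2.299, 0.001]
contact_force: [0.5, -0.7, 0.2]
opening: 0.0856
t 14.025 tcp [ 0.57662862 -0.13561654  0.16233936] cam [ 0.57232647 -0.06901408  0.29327996] xdeg 94.1278185499845 tilt [-4.41581366e-04  2.30124901e-04 -9.99999876e-01] F [ 0.0490519   0.42198711 -0.19796312] q [-3.56610088e-01  3.80572646e-02  1.76453782e+00  6.31732763e-05
  1.33949170e+00 -4.28668665e-01]
t 14.075 tcp [ 0.57682817 -0.13568603  0.16270081] cam [0.36934516 0.99053122 0.94642649] xdeg 94.13183098935177 tilt [ 1.50898685e-04 -2.36755761e-05 -9.99999988e-01] F [-0.24033766 -0.61737984  0.06465447] q [-3.56588189e-01  3.78091445e-02  1.76416065e+00  3.13236932e-05
  1.33947319e+00 -4.28709426e-01]
```

View pics/w9.png

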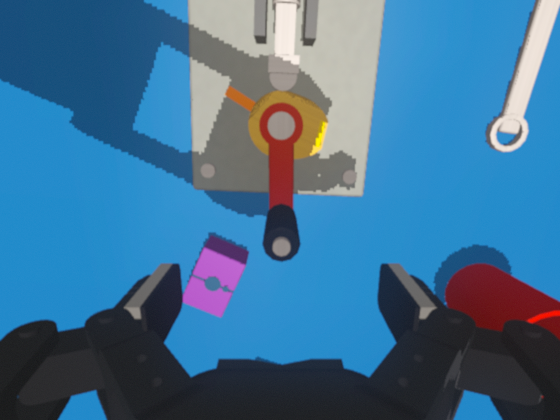

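View pics/s9.png

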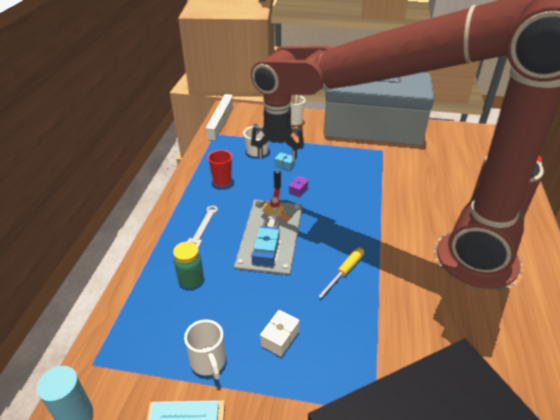

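Run:
```python
from h import *
d=dict(np.load("pics/w9.npz")); o=ctrl.get_obs(); t=rot()
for n,p,z in [("handle",(282,246),.118),("h122",(282,246),.122),("shaft.07",(281,125.5),.07),("shaft.08",(281,125.5),.08)]:
    P=onz(d,p,z); print(n,P.round(4),((P-o["tool_pos"])@t).round(4))
s=ctrl.get_image("side");cv2.imwrite("pics/x.png",cv2.resize(s["img"][150:240,240:320],None,fx=7,fy=6,interpolation=cv2.INTER_CUBIC)[:,:,::-1])
```

```text
handle [ 0.5783 -0.1374  0.118 ] [-0.0018  0.0013  0.0447]
h122 [ 0.5782 -0.1359  0.122 ] [-0.0003  0.0013  0.0407]
shaft.07 [ 0.573 -0.072  0.07 ] [0.0638 0.0008 0.0927]
shaft.08 [ 0.573  -0.0718  0.08  ] [0.064  0.0008 0.0827]
```

View pics/x.png

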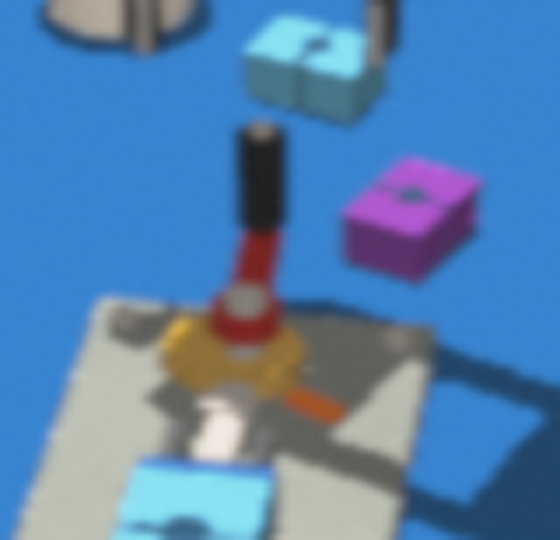

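```bash
python3 -m crank '[{"x":-0.02,"y":0.02,"z":0.3,"roll":0},{"x":0,"y":0,"z":0.4,"roll":0},{"x":0,"y":0,"z":0.35,"roll":0},{"x":0,"y":0,"z":0.18,"roll":0},{"x":0,"y":0,"z":0,"roll":0}]' 0
python3 -m crank '[{"x":0,"y":0,"z":0,"roll":0},{"x":0,"y":0,"z":0,"roll":0},{"x":0,"y":0,"z":0,"roll":0},{"x":0,"y":0,"z":0,"roll":0},{"x":0,"y":0,"z":0,"roll":0}]' 0.68 20
python3 look.py w10 wrist
```

```text
t: 14.75
tool_pos: [0.5773, -0.1368, 0.0873]
tool_rot: [-2.139, -2.298, 0.001]
contact_force: [0.1, 0.2, 0.5]
opening: 0.0855
t: 15.38
tool_pos: [0.578, -0.1371, 0.0889]
tool_rot: [2.14, 2.3, 0.0]
contact_force: [0.4, 0.2, -0.2]
opening: 0.0274
t 15.425 tcp [ 0.57800044 -0.13706153  0.08877196] cam [ 0.57384405 -0.0704639   0.22033674] xdeg 94.12580581311475 tilt [ 1.20434792e-04 -1.82177819e-05 -9.99999993e-01] F [-0.17945607 -0.68949743 -0.4974303 ] q [-3.58078305e-01  1.22223856e-01  1.80769705e+00  2.68619124e-05
  1.21155257e+00 -4.30096644e-01]
```

View pics/w10.png

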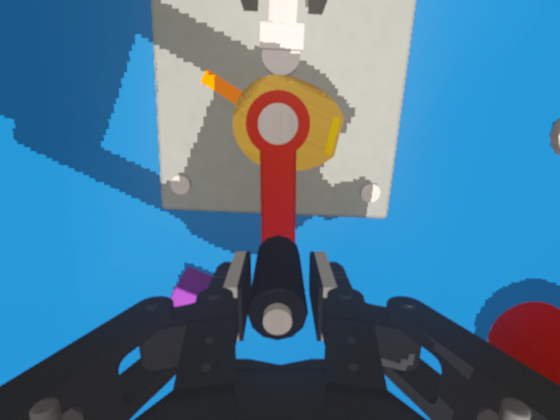

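```bash
python3 -m crank '[{"x":0.005,"y":0.109,"z":0,"roll":-0.83},{"x":0.005,"y":0.109,"z":0,"roll":-0.83},{"x":0.005,"y":0.109,"z":0,"roll":-0.83},{"x":0,"y":0,"z":0,"roll":0}]' 0.72 20
cat > st.py <<'E'
from h import *
import sys
o=ctrl.get_obs(); R=rot(); C=np.array([.573,-.0713]); v=o["tool_pos"][:2]-C
yaw=np.degrees(np.arctan2(R[1,0],R[0,0]))
print("t",o["t"],"tcp",o["tool_pos"].round(4),"R",np.hypot(*v).round(4),"turned",np.radians((np.degrees(np.arctan2(v[1],v[0]))+85.7)).round(3),"yawturn",np.radians((yaw-94.13)%360).round(3),"F tool(out,tan,z)",(R.T@o["contact_force"]).round(2),"op",round(o["opening"],4),"q6",o["q"][5].round(2))
E
python3 st.py
```

```text
t: 15.92
tool_pos: [0.5973, -0.1328, 0.0887]
tool_rot: [1.775, 2.592, 0.0]
contact_force: [0.8, -0.1, -0.8]
opening: 0.0242
t 15.925 tcp [ 0.5973 -0.1328  0.0887] R 0.0661 turned 0.302 yawturn 0.298 F tool(out,tan,z) [-0.42  0.74  0.8 ] op 0.0242 q6 -0.71
```

```bash
python3 -m crank '[{"x":0.002,"y":0.066,"z":0,"roll":-0.5},{"x":0.002,"y":0.066,"z":0,"roll":-0.5},{"x":0.002,"y":0.066,"z":0,"roll":-0.5},{"x":0.002,"y":0.066,"z":0,"roll":-0.5},{"x":0,"y":0,"z":0,"roll":0}]'
python3 st.py
python3 -m crank '[{"x":0.002,"y":0.066,"z":0,"roll":-0.5},{"x":0.002,"y":0.066,"z":0,"roll":-0.5},{"x":0.002,"y":0.066,"z":0,"roll":-0.5},{"x":0.002,"y":0.066,"z":0,"roll":-0.5},{"x":0,"y":0,"z":0,"roll":0}]'
python3 st.py; python3 look.py w11 wrist
```

```text
t: 16.55
tool_pos: [0.6109, -0.1254, 0.0886]
tool_rot: [-1.453, -2.785, -0.0]
contact_force: [-0.6, 0.2, -0.1]
opening: 0.0237
t 16.55 tcp [ 0.6109 -0.1254  0.0886] R 0.066 turned 0.537 yawturn 0.537 F tool(out,tan,z) [ 0.47 -0.37  0.15] op 0.0237 q6 -0.93
t: 17.18
tool_pos: [0.6227, -0.1149, 0.0886]
tool_rot: [-1.11, -2.939, -0.0]
contact_force: [-0.1, -0.0, 0.1]
opening: 0.0234
t 17.175 tcp [ 0.6227 -0.1149  0.0886] R 0.0661 turned 0.776 yawturn 0.776 F tool(out,tan,z) [ 0.06 -0.06 -0.15] op 0.0234 q6 -1.15
t 17.225 tcp [ 0.62271745 -0.11484056  0.08861067] cam [ 0.57261565 -0.07103513  0.22013785] xdeg 138.61496808345132 tilt [ 1.22046547e-04  2.07622607e-04 -9.99999971e-01] F [-1.07014339 -0.47486504  0.13170441] q [-2.99918472e-01  2.08337381e-01  1.71067793e+00  2.49384447e-04
  1.22252209e+00 -1.14849483e+00]
```

View pics/w11.png

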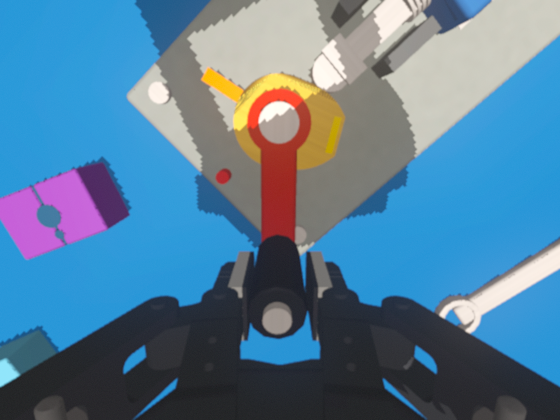

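```bash
python3 -m crank '[{"x":0.002,"y":0.066,"z":0,"roll":-0.5},{"x":0.002,"y":0.066,"z":0,"roll":-0.5},{"x":0.002,"y":0.066,"z":0,"roll":-0.5},{"x":0.002,"y":0.066,"z":0,"roll":-0.5},{"x":0,"y":0,"z":0,"roll":0}]'
python3 st.py
python3 -m crank '[{"x":0.002,"y":0.066,"z":0,"roll":-0.5},{"x":0.002,"y":0.066,"z":0,"roll":-0.5},{"x":0.002,"y":0.066,"z":0,"roll":-0.5},{"x":0,"y":0,"z":0,"roll":0}]'
python3 st.py
```

```text
t: 17.85
tool_pos: [0.6313, -0.1027, 0.0886]
tool_rot: [-0.749, -3.05, 0.003]
contact_force: [-2.7, -3.7, 0.0]
opening: 0.0233
t 17.85 tcp [ 0.6313 -0.1027  0.0886] R 0.0662 turned 1.002 yawturn 1.017 F tool(out,tan,z) [ 0.67 -4.51  0.01] op 0.0233 q6 -1.37
t: 18.35
tool_pos: [0.6361, -0.0916, 0.0888]
tool_rot: [0.472, 3.106, -0.002]
contact_force: [-1.8, -5.8, 0.6]
opening: 0.0242
t 18.35 tcp [ 0.6361 -0.0916  0.0888] R 0.0663 turned 1.185 yawturn 1.197 F tool(out,tan,z) [-0.02 -6.05 -0.6 ] op 0.0242 q6 -1.53
```

```bash
for i in 1; do python3 -m crank '[{"x":0.001,"y":0.055,"z":0,"roll":-0.42},{"x":0.001,"y":0.055,"z":0,"roll":-0.42},{"x":0,"y":0,"z":0,"roll":0}]' >/dev/null; python3 st.py; done
python3 -m crank '[{"x":0.001,"y":0.055,"z":0,"roll":-0.42},{"x":0.001,"y":0.055,"z":0,"roll":-0.42},{"x":0,"y":0,"z":0,"roll":0}]' >/dev/null; python3 st.py
```

```text
t 18.725 tcp [ 0.6376 -0.0872  0.0889] R 0.0665 turned 1.254 yawturn 1.297 F tool(out,tan,z) [  0.09 -10.07   0.12] op 0.0238 q6 -1.62
t 19.1 tcp [ 0.6392 -0.0784  0.089 ] R 0.0666 turned 1.389 yawturn 1.398 F tool(out,tan,z) [-0.12 -1.68 -0.55] op 0.0242 q6 -1.71
```

```bash
python3 -m crank '[{"x":0,"y":0,"z":0,"roll":0}]' >/dev/null; python3 st.py; python3 look.py w12 wrist
```

```text
t 19.225 tcp [ 0.6392 -0.0779  0.0889] R 0.0665 turned 1.397 yawturn 1.399 F tool(out,tan,z) [-0.25 -3.46 -0.86] op 0.024 q6 -1.71
t 19.275 tcp [ 0.63919153 -0.0780508   0.08898413] cam [ 0.57244581 -0.07208194  0.22042963] xdeg 174.31416189173692 tilt [ 7.23807913e-04 -4.67209988e-04 -9.99999629e-01] F [-0.63773246 -4.47427083  0.67572811] q [-2.36872539e-01  2.30608289e-01  1.68389794e+00 -3.02062735e-04
  1.22627321e+00 -1.70833021e+00]
```

View pics/w12.png

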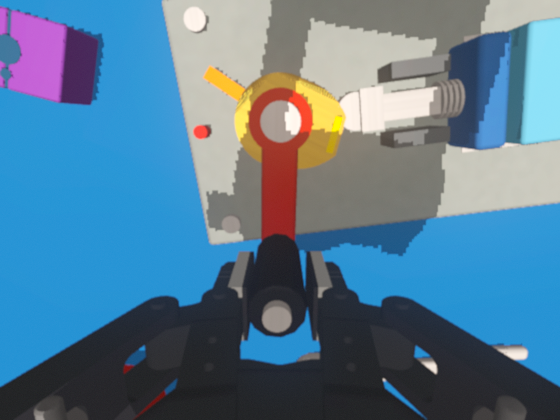

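The roller at (345,112) is at the corner just before the yellow mark at (336,135). The tab at (222,82) is still well short of the pin at (201,131). I'll go on in small steps.

```bash
python3 -m crank '[{"x":0.001,"y":0.044,"z":0,"roll":-0.33},{"x":0,"y":0,"z":0,"roll":0}]' >/dev/null; python3 st.py
python3 -m crank '[{"x":0.001,"y":0.044,"z":0,"roll":-0.33},{"x":0,"y":0,"z":0,"roll":0}]' >/dev/null; python3 st.py
python3 -m crank '[{"x":0.001,"y":0.044,"z":0,"roll":-0.33},{"x":0,"y":0,"z":0,"roll":0}]' >/dev/null; python3 st.py
```

```text
t 19.525 tcp [ 0.6393 -0.0767  0.089 ] R 0.0665 turned 1.414 yawturn 1.44 F tool(out,tan,z) [ 0.39 -7.49  0.21] op 0.0234 q6 -1.74
t 19.775 tcp [ 0.6395 -0.0736  0.089 ] R 0.0665 turned 1.462 yawturn 1.479 F tool(out,tan,z) [-0.26 -4.21 -0.55] op 0.0235 q6 -1.78
t 20.025 tcp [ 0.6395 -0.0705  0.0889] R 0.0665 turned 1.507 yawturn 1.519 F tool(out,tan,z) [-0.12 -3.32 -0.88] op 0.0239 q6 -1.82
```

```bash
python3 -m crank '[{"x":0.001,"y":0.044,"z":0,"roll":-0.33},{"x":0,"y":0,"z":0,"roll":0}]' >/dev/null; python3 st.py
python3 -m crank '[{"x":0.001,"y":0.044,"z":0,"roll":-0.33},{"x":0,"y":0,"z":0,"roll":0}]' >/dev/null; python3 st.py
python3 look.py w13 wrist
```

```text
t 20.275 tcp [ 0.6392 -0.0665  0.0887] R 0.0664 turned 1.569 yawturn 1.559 F tool(out,tan,z) [ 0.71 -0.07 -0.89] op 0.0241 q6 -1.85
t 20.525 tcp [ 0.639  -0.0646  0.0888] R 0.0663 turned 1.597 yawturn 1.599 F tool(out,tan,z) [ 0.85 -2.69 -0.64] op 0.0236 q6 -1.89
t 20.575 tcp [ 0.63897777 -0.06458088  0.08872918] cam [ 0.57231769 -0.07227938  0.22026247] xdeg -174.28401878533762 tilt [ 1.85584216e-04  1.12515503e-04 -9.99999976e-01] F [ 0.29709137 -2.38380715  0.62797967] q [-2.16583026e-01  2.27583907e-01  1.68793318e+00  1.59138318e-04
  1.22591850e+00 -1.88719584e+00]
```

View pics/w13.png

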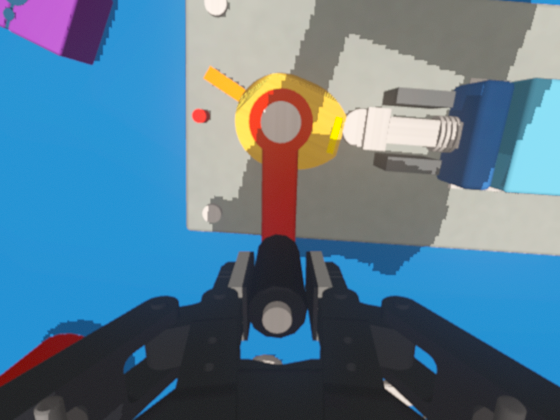

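```bash
python3 -m crank '[{"x":0.001,"y":0.044,"z":0,"roll":-0.33},{"x":0,"y":0,"z":0,"roll":0}]' >/dev/null; python3 st.py
python3 -m crank '[{"x":0.001,"y":0.044,"z":0,"roll":-0.33},{"x":0,"y":0,"z":0,"roll":0}]' >/dev/null; python3 st.py;python3 -m crank '[{"x":0,"y":0,"z":0,"roll":0}]' >/dev/null; python3 st.py
python3 look.py w14 wrist
```

```text
t 20.825 tcp [ 0.6385 -0.0617  0.0887] R 0.0662 turned 1.642 yawturn 1.639 F tool(out,tan,z) [-0.1  -3.07 -2.42] op 0.024 q6 -1.92
t 21.075 tcp [ 0.6382 -0.0594  0.0888] R 0.0663 turned 1.675 yawturn 1.679 F tool(out,tan,z) [ 0.75 -4.06 -0.85] op 0.024 q6 -1.96
t 21.2 tcp [ 0.6382 -0.0594  0.0887] R 0.0663 turned 1.677 yawturn 1.678 F tool(out,tan,z) [-0.34 -3.73  0.13] op 0.0239 q6 -1.96
t 21.25 tcp [ 0.63819651 -0.05934597  0.08873405] cam [ 0.57229605 -0.07235678  0.22025731] xdeg -169.7354213870753 tilt [ 9.55890309e-05  1.90773328e-04 -9.99999977e-01] F [ 0.20874313 -3.46836677  0.91560956] q [-2.08836361e-01  2.24872398e-01  1.69111453e+00  2.19391754e-04
  1.22555177e+00 -1.95885763e+00]
```

View pics/w14.png

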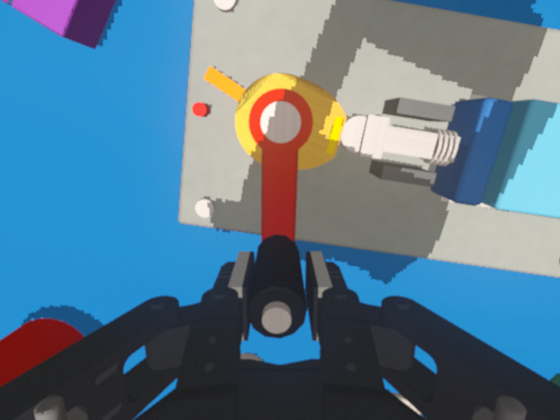

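Run:
```python
from h import *
for f,pin,tab in [("w11",(223,176),[(205,75),(240,96)]),("w12",(201,131.5),[(209,73),(240,95)]),("w14",(201,109),[(209,74),(240,96)])]:
    d=dict(np.load(f"pics/{f}.npz")); C=np.array([.573,-.0713])
    for z in (.02,):
        a=[]
        for q in [pin]+tab:
            P=onz(d,q,z)[:2]-C; a.append((np.degrees(np.arctan2(P[1],P[0])).round(1),np.hypot(*P).round(4)))
        print(f,a, "diff rad",np.radians((a[0][0]-a[1][0])%360).round(3))
a=cv2.resize(dict(np.load("pics/w14.npz"))["img"][50:190,180:360],None,fx=4.3,fy=4.2,interpolation=cv2.INTER_CUBIC); cv2.imwrite("pics/w14c.png",a[:,:,::-1])
```

```text
w11 [(np.float64(-88.5), np.float64(0.0474)), (np.float64(-162.3), np.float64(0.0493)), (np.float64(-163.0), np.float64(0.0268))] diff rad 1.288
w12 [(np.float64(-88.6), np.float64(0.0477)), (np.float64(-128.5), np.float64(0.0485)), (np.float64(-127.2), np.float64(0.0277))] diff rad 0.696
w14 [(np.float64(-88.6), np.float64(0.0471)), (np.float64(-112.4), np.float64(0.0485)), (np.float64(-111.1), np.float64(0.0277))] diff rad 0.415
```

View pics/w14c.png

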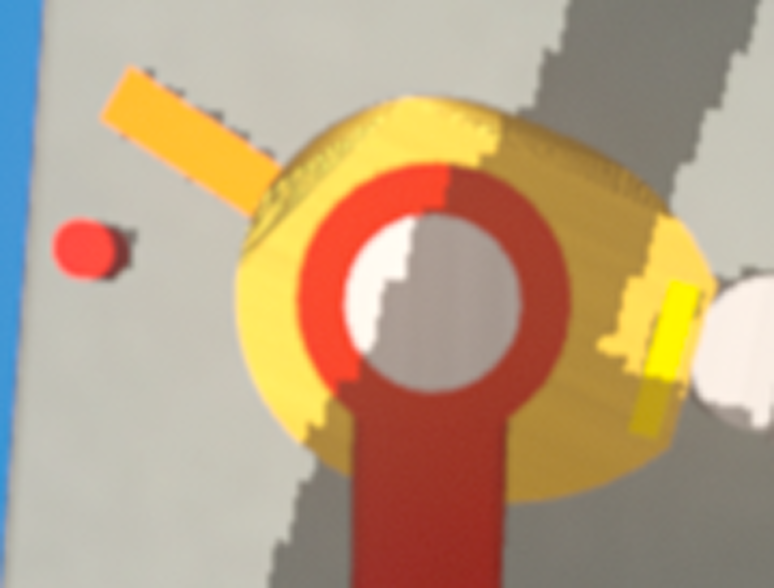

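```bash
python3 -m crank '[{"x":0.001,"y":0.044,"z":0,"roll":-0.33},{"x":0,"y":0,"z":0,"roll":0}]' >/dev/null; python3 st.py
python3 -m crank '[{"x":0.001,"y":0.044,"z":0,"roll":-0.33},{"x":0,"y":0,"z":0,"roll":0}]' >/dev/null; python3 st.py;python3 -m crank '[{"x":0,"y":0,"z":0,"roll":0}]' >/dev/null; python3 st.py
python3 look.py w15 wrist
python3 - <<'E'
from h import *
a=cv2.resize(dict(np.load("pics/w15.npz"))["img"][50:190,180:360],None,fx=4.3,fy=4.2,interpolation=cv2.INTER_CUBIC); cv2.imwrite("pics/w15c.png",a[:,:,::-1])
E
```

```text
t 21.5 tcp [ 0.6378 -0.0573  0.0888] R 0.0663 turned 1.708 yawturn 1.718 F tool(out,tan,z) [-0.49 -5.43 -0.  ] op 0.0239 q6 -2.0
t 21.75 tcp [ 0.6371 -0.0545  0.0888] R 0.0663 turned 1.752 yawturn 1.758 F tool(out,tan,z) [ 0.18 -4.55 -0.77] op 0.0241 q6 -2.03
t 21.875 tcp [ 0.6371 -0.0543  0.0887] R 0.0663 turned 1.755 yawturn 1.757 F tool(out,tan,z) [-0.27 -4.21 -0.78] op 0.0238 q6 -2.03
t 21.925 tcp [ 0.63705517 -0.05423967  0.08874816] cam [ 0.57231404 -0.07249436  0.22026063] xdeg -165.19527765925682 tilt [ 1.41056039e-04  1.00263682e-04 -9.99999985e-01] F [ 0.7353987  -4.54370432  0.66476382] q [-2.01305510e-01  2.21400615e-01  1.69516527e+00  1.34402996e-04
  1.22490861e+00 -2.03053855e+00]
```

View pics/w15c.png

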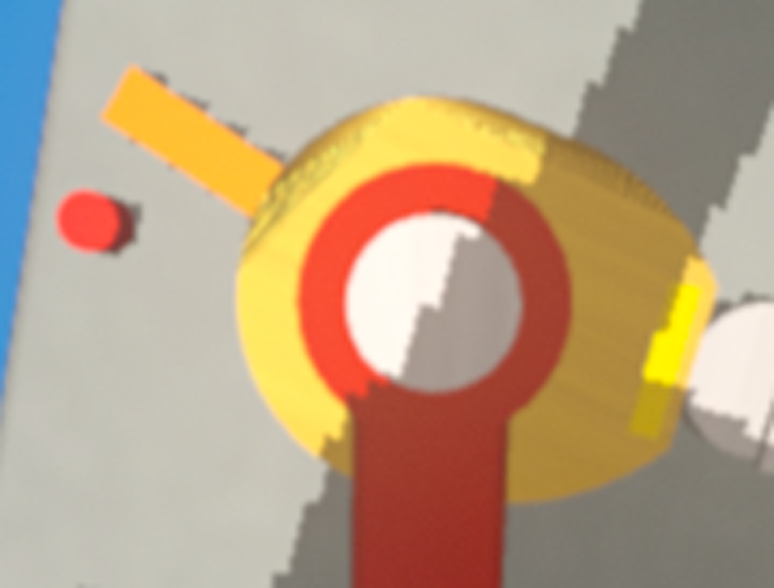

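The roller's leftmost point is beside the middle of the yellow mark, and the tab is about 0.17 rad short of the pin. The tangential force hasn't changed sign as the description says it should, so I'll test it by opening the fingers gently.

```bash
python3 -m crank '[{"x":0,"y":0,"z":0,"roll":0},{"x":0,"y":0,"z":0,"roll":0},{"x":0,"y":0,"z":0,"roll":0},{"x":0,"y":0,"z":0,"roll":0},{"x":0,"y":0,"z":0,"roll":0},{"x":0,"y":0,"z":0,"roll":0}]' 0 ; python3 st.py
python3 look.py w16 wrist
```

```text
t: 22.68
tool_pos: [0.637, -0.0543, 0.0887]
tool_rot: [0.404, -3.115, -0.0]
contact_force: [-0.3, 1.1, -0.5]
opening: 0.0855
t 22.675 tcp [ 0.637  -0.0543  0.0887] R 0.0662 turned 1.756 yawturn 1.757 F tool(out,tan,z) [0.02 1.19 0.47] op 0.0855 q6 -2.03
t 22.725 tcp [ 0.63700129 -0.05434047  0.08871821] cam [ 0.572264   -0.07249737  0.22023391] xdeg -165.22380984475706 tilt [-4.96340652e-06  5.96898158e-05 -9.99999998e-01] F [-0.38870608 -0.1566364  -0.4995697 ] q [-2.01448856e-01  2.21420700e-01  1.69519702e+00  6.11069745e-05
  1.22499174e+00 -2.03015907e+00]
```

View pics/w16.png

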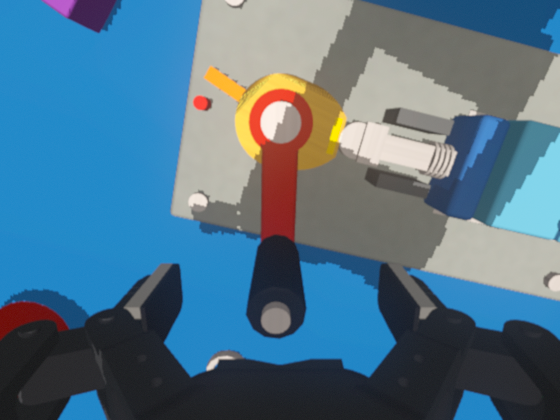

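```bash
python3 -m crank '[{"x":0,"y":0,"z":-0.2,"roll":0},{"x":0,"y":0,"z":-0.4,"roll":0},{"x":0,"y":0,"z":-0.5,"roll":0},{"x":0,"y":0,"z":-0.5,"roll":0},{"x":-0.3,"y":0,"z":-0.4,"roll":0},{"x":-0.4,"y":0,"z":-0.2,"roll":0},{"x":0,"y":0,"z":0,"roll":0},{"x":0,"y":0,"z":0,"roll":0},{"x":0,"y":0,"z":0,"roll":0}]' ; python3 look.py w17 wrist; python3 look.py t17 top; python3 look.py s17 side
python3 - <<'E'
from h import *
a=cv2.resize(dict(np.load("pics/t17.npz"))["img"][170:270,225:365],None,fx=5,fy=5,interpolation=cv2.INTER_CUBIC); cv2.imwrite("pics/t17c.png",a[:,:,::-1])
E
```

```text
t: 23.85
tool_pos: [0.6765, -0.0437, 0.2196]
tool_rot: [0.403, -3.114, -0.001]
contact_force: [0.3, -0.5, -0.3]
opening: 0.0855
t 23.9 tcp [ 0.67663585 -0.04372177  0.21973596] cam [ 0.61205772 -0.061912    0.35126264] xdeg -165.2338294419223 tilt [-1.79506674e-03  2.51999154e-04 -9.99998357e-01] F [ 0.57754597  0.75510398 -0.60360558] q [-1.74153208e-01  1.90018885e-01  1.50156080e+00 -6.32989117e-05
  1.45182455e+00 -2.00265967e+00]
t 23.95 tcp [ 0.6767823  -0.04373179  0.21989716] cam [0.35882022 0.03221898 1.28796934] xdeg -165.2346846002708 tilt [-1.49658572e-03  2.25862020e-04 -9.99998855e-01] F [-0.2176169   0.96948926  0.48560936] q [-1.74140547e-01  1.90066470e-01  1.50123512e+00 -3.71174823e-05
  1.45180415e+00 -2.00263539e+00]
t 24.0 tcp [ 0.6769601  -0.0436907   0.22007924] cam [0.36934516 0.99053122 0.94642649] xdeg -165.23192102762596 tilt [-1.15618802e-03  1.69881256e-04 -9.99999317e-01] F [-0.1119164   0.93311362 -0.48747681] q [-1.74036424e-01  1.90137813e-01  1.50084736e+00 -3.31239254e-05
  1.45177562e+00 -2.00258015e+00]
```

View pics/w17.png

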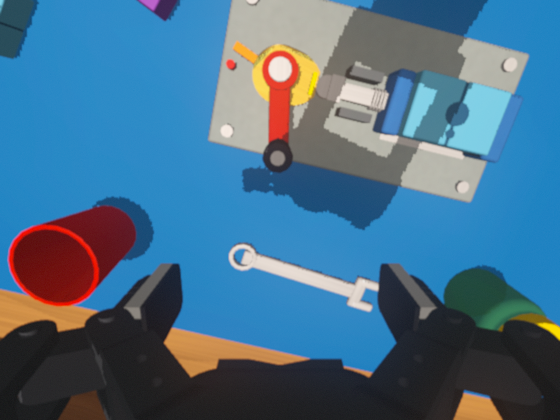

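View pics/t17c.png

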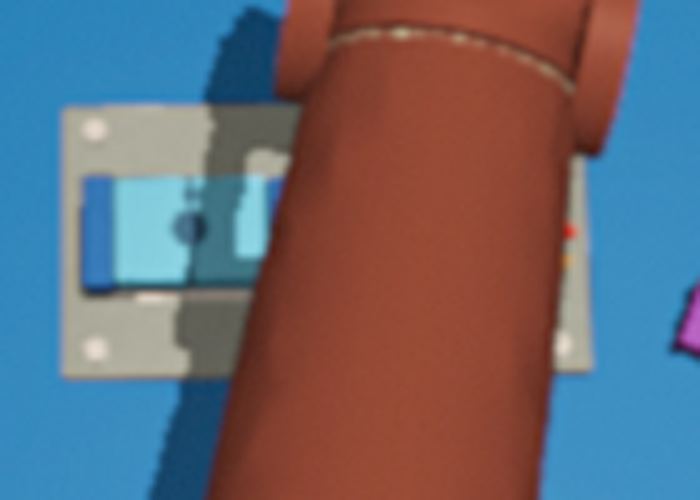

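View pics/s17.png

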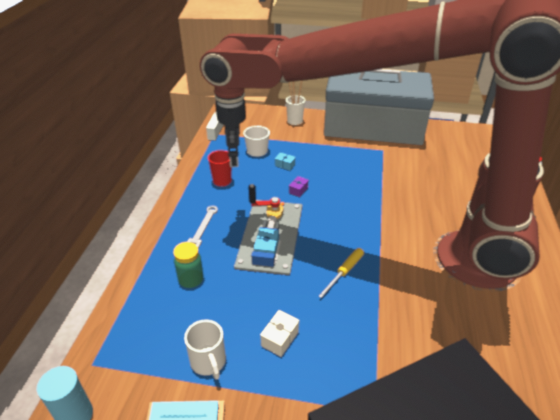

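```bash
python3 -m crank '[{"x":0,"y":0,"z":0,"roll":0},{"x":0,"y":0,"z":0,"roll":0},{"x":0,"y":0,"z":0,"roll":0},{"x":0,"y":0,"z":0,"roll":0}]'; python3 look.py w18 wrist
python3 - <<'E'
from h import *
a=dict(np.load("pics/w17.npz"));d=dict(np.load("pics/w18.npz")); print("diff",cv2.absdiff(a["img"],d["img"])[:210].mean())
crop=cv2.resize(d["img"][0:220,195:535],None,fx=2.3,fy=2.3,interpolation=cv2.INTER_CUBIC); cv2.imwrite("pics/w18c.png",crop[:,:,::-1])
print("handle",onz(d,(278.5,157),.118),"shaft",onz(d,(281,69),.08))
C=onz(d,(281,69),.08)[:2]; h=onz(d,(278.5,157),.118)[:2]-C; print(np.hypot(*h), "turn from -85.7deg:",np.arctan2(h[1],h[0])+np.radians(85.7))
c=[onz(d,q,.057) for q in [(423,71),(518,93),(493,160),(403,136)]]; print("mould",np.mean(c,0),np.array(c).round(4), onz(d,(457,112),.057))
E
```

```text
t: 24.5
tool_pos: [0.6776, -0.0436, 0.2207]
tool_rot: [-0.404, 3.115, -0.0]
contact_force: [-0.5, 0.1, 0.0]
opening: 0.0851
t 24.55 tcp [ 0.6776482  -0.04360526  0.22077007] cam [ 0.6128933  -0.06178519  0.35224502] xdeg -165.21685270323027 tilt [ 9.51582432e-05 -2.08519552e-05 -9.99999995e-01] F [-0.1809296  -0.66501157  1.07748897] q [-1.73746687e-01  1.90476509e-01  1.49929962e+00 -4.11678999e-06
  1.45171920e+00 -2.00255712e+00]
diff 2.9576672335600906
handle [ 0.6370941  -0.05622461  0.118     ] shaft [ 0.57586239 -0.07048153  0.08      ]
0.06286956031846497 turn from -85.7deg: 1.7245071038171993
mould [0.56971232 0.08691757 0.057     ] [[0.5441 0.0434 0.057 ]
 [0.5397 0.1275 0.057 ]
 [0.5971 0.1309 0.057 ]
 [0.598  0.0459 0.057 ]] [0.56720411 0.08365303 0.057     ]
```

View pics/w18c.png

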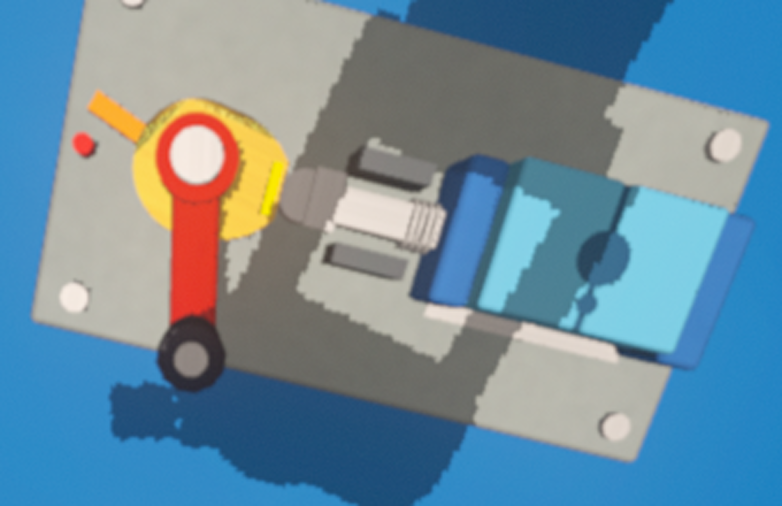

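In this view the crank is at rest after release. The roller sits on the yellow mark at (270,188), the tab is clear of the pin, and the mould is upright between both jaws. Its centre is about 4 mm or less from the nest. I'm handing it in.

```bash
python3 -c "
from station import ctrl
print(ctrl.finish_job())"
```

```text
the job is handed in; nothing more can be done
None
```

I set the blue mould between the jaws and let go. I then cranked the handle about 1.75 rad counterclockwise until the roller was on the cam's yellow mark, opened the fingers, lifted clear and handed the job in at about 24.5 s of robot time. `finish_job()` gives no verdict, so whether it passed is not confirmed.

**What the last checks showed**
- **Crank:** after release it stayed put, apart from a shift back of about 1 mm at the handle when I let go. The roller is at the middle of the yellow mark, and the tab stopped about 0.17 rad short of the stop pin.
- **Mould:** it stands upright between both jaws. The wrist view puts its centre within 1–5 mm of the nest; the seam disc gives the low end, the corners the high end.
- **Bystanders:** nothing else looks moved in the pictures.

**What disagreed or was not measured**
- **Force at the handle:** pushback peaked at about 10 N on the rise, then fell to between 0 and 5 N. I never felt the clear forward pull expected past the ridge; about 4 N of resistance remained. I judged the flat from the mark, the tab-to-pin angle and the crank staying put.
- **Crank angle:** the last picture gives about 1.72 rad, against 1.755 rad from the arm. That is within picture error plus the small settling back.
- **Clamp force:** the jaw's force on the mould can't be read from here.

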